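# Unload the model flat wagon with crane hook and tongs

### The arm

A 6-joint arm with a two-finger parallel gripper is mounted at the origin on the work surface. World frame = base frame: x ahead of the robot, y to its left, z up, the work surface at z = 0. Lengths are in m, angles in rad, forces in N, time in s.
With the tool pointing down it reaches from about 0.35 to 0.975 m from the base axis. Payload 7.1 kg.
Tool frame: the origin (TCP) lies between the finger pads; the fingertips stand 22 mm ahead of it and the grasp point (between the pads) lies 3 mm ahead of it; z points along the fingers, y is the line along which they close (so a half turn about z gives the same grasp; the last joint's range is limited). The gripper opens to 88 mm and grips with 3 to 60 N. Pads are 20 mm wide; open, the fingers measure 115 mm over their backs; the gripper's body (75 mm by 178 mm) begins 61 mm behind the grasp point.
Start: joints at [1.122, 0.423, 1.63, -0, 1.089, -0.019], TCP at [0.26, 0.568, 0.245] pointing down, gripper open.
Joint ranges: [-3, 3], [-0.9, 2.11], [0.09, 2.58], [-1.31, 4.45], [0.11, 2.69], [-2.54, 2.54]. Speed limits (rad/s): [2.39, 2.39, 3.01, 3.14, 3.14, 3.14].

### API

Orientations are given as a unit quaternion [w, x, y, z].
In Python, from cell import manip gives the robot as it stands.
- The arm moves only by the tool nudge_tcp, called after "Call:" as name([rows], argument=value, ...), one row to a line, values as JSON. Schema: {"type":"object","properties":{"ticks":{"type":"array","items":{"type":"object","properties":{"xyz":{"type":"array","items":{"type":"number"},"minItems":3,"maxItems":3},"yaw":{"type":"number"},"finger_gap":{"type":"number"}},"additionalProperties":false,"required":["finger_gap"]},"minItems":1,"maxItems":12},"grip_force":{"type":"number"},"only":{"type":"string"},"quiet":{"type":"boolean"},"lines":{"type":"string"}},"required":["ticks"],"additionalProperties":false}. ticks is a list of rows, 1 to 12 of them, each an object with the fields xyz (a list: dx, dy, dz in m), yaw (a turn about the tool's z in rad), finger_gap (the finger opening in m); a field left out counts as zero (the opening has to be given); each row shifts and turns the commanded pose from where the row before left it, along the tool's axes as they then stand; what a row does not reach is not made up. A row lasts 1/10 s, in which the tool goes at most 0.05 m and 0.15 rad, less where a joint would pass 70% of its speed; a pose out of reach is approached as far as the arm can. The fingers move at their own pace and stop on an object; grip_force is the grip in N (left out, the last holds). Time passes only in rows, so rows that do not move let the fingers close. The tool returns the time, the measured TCP pose, the force, the opening and the grip force at its end. only (a regular expression) keeps the lines of the reply that match it, lines (a string "A,B") keeps lines A to B, and quiet returns only ok. Input that does not fit is refused with a message, and nothing moves.
- manip.read_state(): the state, without advancing time (a new reading comes with each control period).
- manip.read_camera(name): name is "side" or "top"; returns the picture (420x560x3 uint8, blue, green, red); there is no depth.
- manip.camera_params(name): a dict with "fx", "fy", "cx", "cy" (pixels), "distortion" ([k1, k2, p1, p2, k3] as OpenCV has them; the pictures are not rectified), "extrinsics" (4x4, takes a point from camera to world coordinates). Camera axes: x right, y up, looking along -z (the intrinsics and any distortion apply to the point x, -y, -z); pixel columns grow to the right and rows downward; lengths in m; the calibration is good to about 2 mm. A picture is of the moment at which its call begins. camera_params takes no time and is no camera call.
- manip.finish_job(): hands the job in; it is judged then, once.
The state is a dict: "time_s": time; "joint_pos": joint angles; "joint_velocities": joint speeds; "effort": joint torques, N m; "tcp_pos": TCP position; "orientation": TCP orientation; "ft_force": force on the tool from outside, world axes, zero at the start; "wrist_torque": the same for the moment, N m; "opening": finger opening in m; "finger_force": force on a finger pad.
Only numpy, scipy, OpenCV 4.12 (cv2) and the standard library are available. Lean on these libraries where they do the work, as an engineer would, in place of code of your own. Each camera call takes 0.05 s, during which the arm holds its last target. There are 200 camera calls.

### The job

Unload the flat wagon at the model railway: first hang the metal tub by the middle of its handle on the hook of the little crane and let go of it, so that it hangs freely, then pick up the spring tongs and, with their jaws, lift the wooden keg at least 6 cm clear of the wagon. Never touch the keg with the gripper itself, and leave the crate on the wagon and all the other things where they are. Finish while still holding the keg up, upright and still, in the tongs, with the tub hanging on the hook.

Things in the scene. Friction and masses are not known exactly. Their poses are not given: they have to be found in the camera images.
- wagon: fixed model flat wagon on a short piece of track, 310 mm long along its own y, 66 mm wide along its x; origin on the table under its centre. The flat plank deck, without rims, is at z = 48 mm. Tub, keg and crate stand on it in a row about 100 mm apart along y, in any order
- tub: loose open grey metal tub, 44 (x) x 96 (y) x 32 mm high, about 0.09 kg, with a rigid upright wire handle: two uprights at y = -45.5 and +45.5 mm and a straight level top bar between them, wire 6 mm thick, bar centre 98 mm above the underside. Origin at the centre of its underside. Its z is up
- tub_bail (a point): middle of the tub's top handle bar, on the bar's centre line; the bar runs along the tub's y. Pinching the bar about 27 mm to one side of the middle leaves the middle free for the hook
- keg: small plain wooden keg, an upright cylinder 32 mm in diameter and 38 mm high, about 0.04 kg, with two thin dark hoops; origin at the centre of its underside
- crate: small wooden crate 36 x 36 x 30 mm on the wagon, loose, to be left alone; origin at the centre of its underside
- crane: fixed small yard crane: foot 100 x 80 mm, 16 mm square mast up to z = 200 mm; origin on the table under the mast. From the mast a hook of 8 mm round steel bar reaches to its own -x at its y = 0: it slopes down from z = 192 mm to a trough at x = -75 mm and turns up again to a tip at x = -98 mm that ends 196 mm above the table
- crane_hook (a point): bottom of the hook's trough, on the upper surface of the bar, 172 mm above the table; a hanging handle bar settles here with its centre 3 mm or a little more above this point
- tongs: loose spring tongs, 0.11 kg, 255 mm long, lying flat, pointing along their own x, z up. Origin on the underside midway between the two black grips, near the centre of mass. The grips are upright plates 50 mm long (along x, centred at x = 0), 22 mm high from the underside, 54 mm apart over their outer faces (along y) when open. Tail block at x = -115 mm with two arms hinged on it, moving together
- tongs_jaws (a point): point midway between the two jaws, 110 mm ahead of the tongs' origin along x, 11 mm above the underside. The jaws are upright rubber plates 30 mm long, 6 mm thick, 22 mm high, 56 mm apart inside when open, about 48 mm when the grips are squeezed to 50 mm over their outer faces (enough to carry the tongs), 32 mm at 42 mm
- tongs_left (a joint): angle of each tongs arm in rad: 0 fully open, 0.053 when the jaws are 32 mm apart, 0.124 with the jaws meeting. A spring holds them open: about 2.8 N on each grip starts to close them, 4.6 N brings the jaws to 32 mm apart; 20 to 30 N on the grips clamps the keg firmly
- lorry: bystander: toy lorry about 90 x 36 x 36 mm; origin under its centre
- hut: bystander: small wooden hut 50 x 60 mm, about 65 mm high; origin under its centre
- jar: bystander: small glass jar with a metal cap, 40 mm in diameter, 45 mm high; origin under its centre
- driver: bystander: screwdriver 150 mm long lying on the table
- weight: bystander: brass cylinder 36 mm in diameter, 30 mm high; origin under its centre

How it is judged:
By the outcome, as a careful person would: the job done as asked, in the order asked, and still so for the second after the job is handed in, while the arm keeps its last pose, push and grip.
It also fails if it takes over 64 s, if anything falls off the work surface, if the arm or the gripper's body presses on something with over 40 N, if the wrist force passes 120 N, or if a joint passes its speed limit or range.

## Working session

There is one attempt and no reset: what is moved stays moved. The work goes in short steps, Python scripts to look and compute and a tool call to move; the robot and the scene stay as the last step left them, time stands still between calls to the robot, and variables do not carry over. Pictures are saved under pics/ and viewed, at most 12 in all, crops included, and the job is handed in when it is done.

```bash
mkdir -p pics; ls
```

Create h.py:
```python
import numpy as np, cv2
from cell import manip
def cam(n):
    p=manip.camera_params(n); K=np.array([[p['fx'],0,p['cx']],[0,p['fy'],p['cy']],[0,0,1.]])
    return K,np.array(p['distortion'],float),np.array(p['extrinsics'])
def ray(n,uv):
    K,D,T=cam(n); q=cv2.undistortPoints(np.array([[uv]],float),K,D)[0,0]
    d=T[:3,:3]@np.array([q[0],-q[1],-1.]); return T[:3,3],d/np.linalg.norm(d)
def plane(n,uv,z):
    o,d=ray(n,uv); return o+d*(z-o[2])/d[2]
def two(uvt,uvs):
    o1,d1=ray('top',uvt);o2,d2=ray('side',uvs)
    A=np.stack([d1,-d2],1); s=np.linalg.lstsq(A,o2-o1,rcond=None)[0]
    a=o1+s[0]*d1;b=o2+s[1]*d2; return (a+b)/2,np.linalg.norm(a-b)
def proj(n,P):
    K,D,T=cam(n); c=(np.array(P)-T[:3,3])@T[:3,:3]; c=c*[1,-1,-1]
    return cv2.projectPoints(c.reshape(-1,1,3),np.zeros(3),np.zeros(3),K,D)[0].reshape(-1,2)
```

Run:
```python
from h import *
for n in('top','side'):
    im=manip.read_camera(n); cv2.imwrite(f'pics/{n}0.png',im)
    cv2.imwrite(f'pics/{n}0b.png',cv2.resize(im,(800,600),interpolation=cv2.INTER_CUBIC))
    K,D,T=cam(n);print(n,K[0,0],D,T.round(3).tolist())
s=manip.read_state();print(s['tcp_pos'],s['orientation'],s['time_s'],s['opening'])
```

```text
cell.py
pics
top 378.88924975537344 [-0.07928832  0.          0.          0.          0.        ] [[0.016, 0.985, -0.171, 0.388], [-1.0, 0.015, -0.004, -0.013], [-0.001, 0.171, 0.985, 1.096], [0.0, 0.0, 0.0, 1.0]]
side 381.9119580983489 [-0.00127365  0.          0.          0.          0.        ] [[-0.968, 0.125, -0.217, 0.363], [-0.25, -0.519, 0.817, 0.679], [-0.011, 0.846, 0.534, 0.592], [0.0, 0.0, 0.0, 1.0]]
[0.26022476 0.56776481 0.24401435] [-1.45521134e-04  2.13251349e-01  9.76997154e-01 -6.33546825e-04] 0.1 0.08782146320600612
```

View pics/top0b.png

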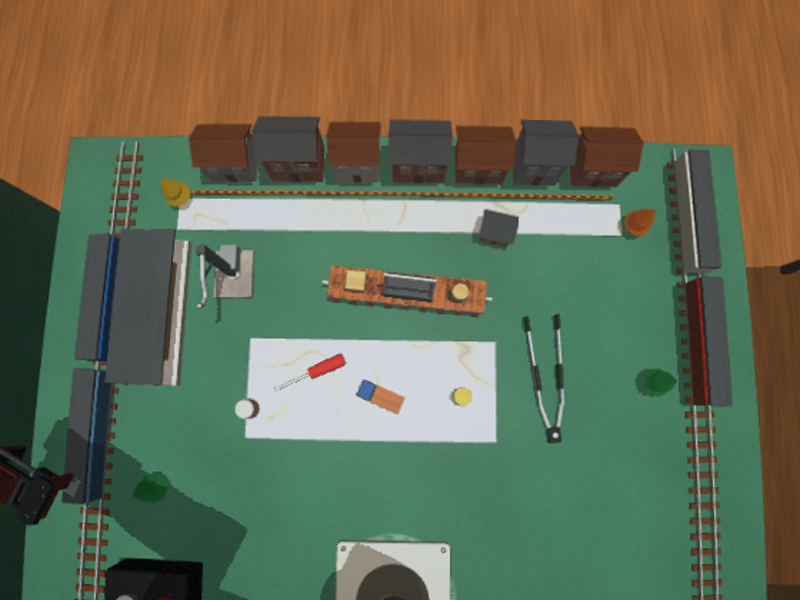

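View pics/side0b.png

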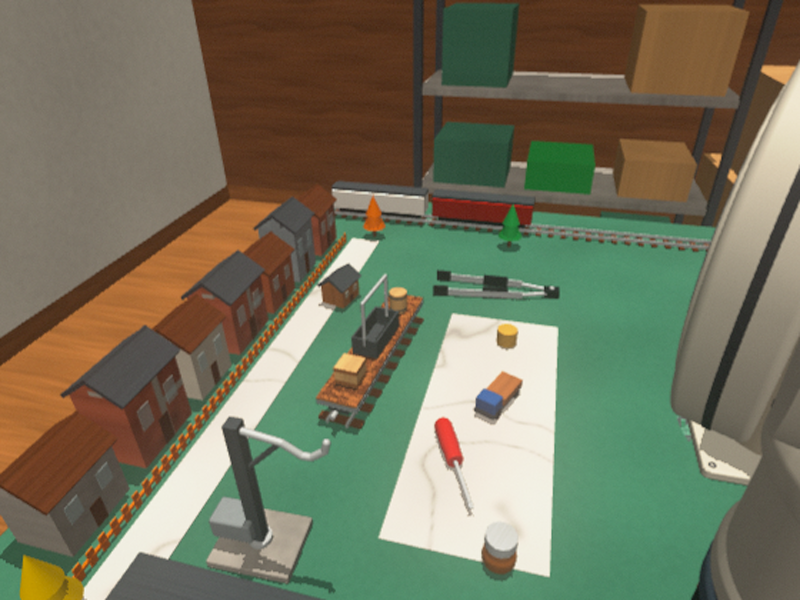

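The top view shows the wagon around (407,290), with crate left, tub in the middle and keg right. The crane is at (230,265) with its hook toward the robot, and the tongs at (545,380) point away from the robot. I'll zoom in on these for accurate pixels.

Run:
```python
from h import *
t=cv2.imread('pics/top0.png');s=cv2.imread('pics/side0.png')
def crop(im,x,y,w,h,k):
    c=cv2.resize(im[y:y+h,x:x+w],None,fx=k,fy=k,interpolation=cv2.INTER_CUBIC)
    for i in range(0,w,10): cv2.line(c,(i*k,0),(i*k,6 if i%50 else 14),(0,255,255),1)
    for i in range(0,h,10): cv2.line(c,(0,i*k),(6 if i%50 else 14,i*k),(0,255,255),1)
    return c
o=np.zeros((600,800,3),np.uint8)
def put(c,x,y): o[y:y+c.shape[0],x:x+c.shape[1]]=c
put(crop(t,130,165,60,65,5),0,0)      # top crane
put(crop(t,220,180,130,50,3),305,0)   # top wagon
put(crop(s,150,280,100,130,2),0,330)  
put(crop(s,240,185,65,70,6)[:420],305,160)
put(crop(s,300,180,100,35,3)[:100],300-90,590-100) if 0 else None
put(crop(t,355,215,50,100,2),698,0) if 0 else None
cv2.imwrite('pics/comp1.png',o)
o[:]=0
put(crop(t,360,215,45,100,6)[:600],0,0)
put(crop(s,298,182,100,35,5),280,0)
put(crop(s,150,285,100,75,5),280,200)
cv2.imwrite('pics/comp2.png',o)
```

```text
(no output)
```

View pics/comp1.png

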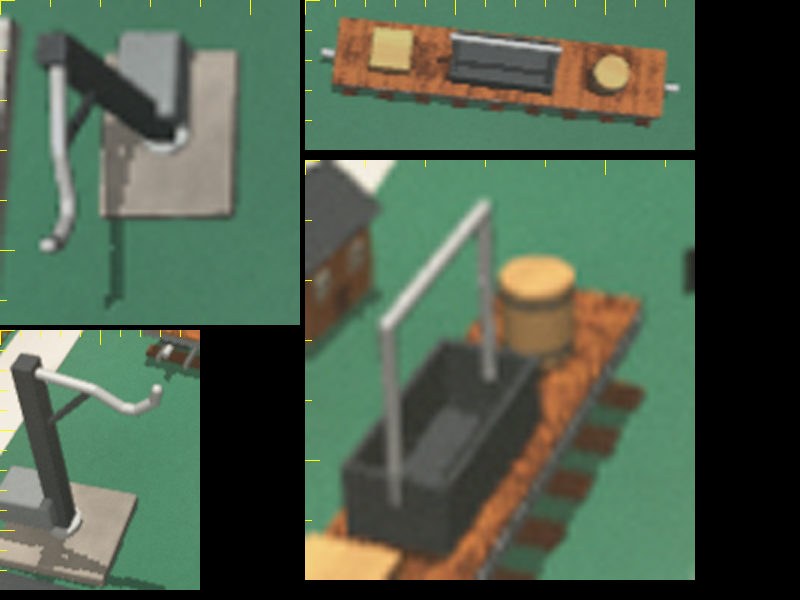

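View pics/comp2.png

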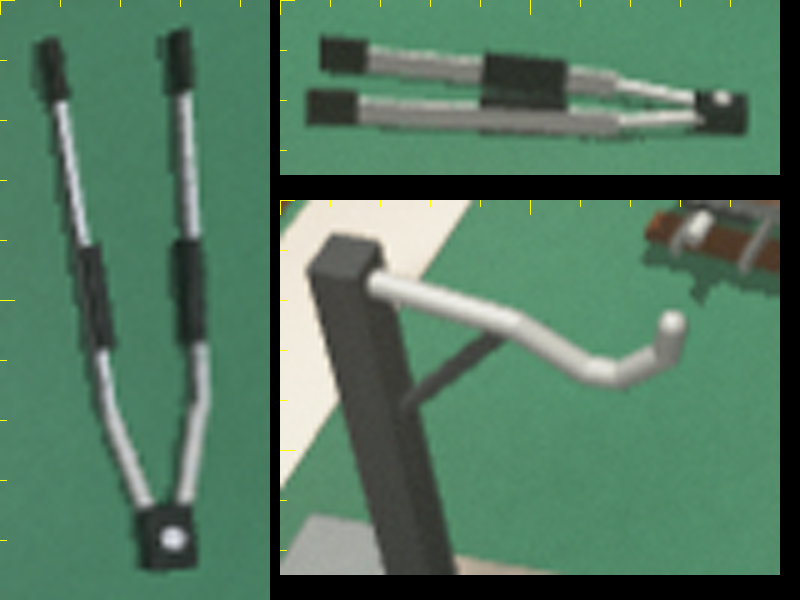

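The composites show the bar ends, hook tip and trough, keg top and tongs grips and jaws clearly. Triangulating them next.

Run:
```python
from h import *
np.set_printoptions(precision=4,suppress=True)
P=lambda n,a,b:print(n,*two(a,b))
P('barL',(270,193),(253.7,212.2));P('barR',(305.7,196.7),(270,192.3))
P('keg top',(322,203.7),(278.7,203.8))
P('tip',(139.4,213.8),(228.4,308.6));P('mast',(140.2,175),(163,296))
P('trough',(143.4,207.5),(215,319))
for n,p,z in[('bl',(270,193),.146),('br',(305.7,196.7),.146),('keg',(322,203.7),.086),('tip',(139.4,213.8),.196),('mast',(140.2,175),.2),('trough',(143.4,208),.168),
 ('jl',(368.8,226.5),.022),('jr',(390,225.3),.022),('gl',(376,264.7),.022),('gr',(391.5,263.3),.022),('tail',(388,304.7),.02)]: print(n,plane('top',p,z))
for n,p,z in [('wagR',(667,82),.048)]:pass
for n,p,z in[('tip',(228.4,308.6),.196),('mast',(163,296),.2),('bl',(253.7,212.2),.146),('br',(270,192.3),.146),('keg',(278.7,203.8),.086)]: print('side',n,plane('side',p,z))
```

Add to h.py:
```python
def rel(pos,yaw_deg=None):
    """shift in tool axes to reach pos (after turning), and turn; yaw = world angle of tool y"""
    from scipy.spatial.transform import Rotation as Ro
    s=manip.read_state(); w,x,y,z=s['orientation']; R=Ro.from_quat([x,y,z,w]).as_matrix()
    yaw=np.degrees(np.arctan2(R[1,1],R[0,1])); t=0
    if yaw_deg is not None:
        t=np.radians((yaw-yaw_deg+180)%360-180); R=R@Ro.from_euler('z',t).as_matrix()
    print('t',round(s['time_s'],2),'yaw',yaw.round(2),'turn',round(float(t),4),'shift',(R.T@(np.array(pos)-s['tcp_pos'])).round(4),'open',round(s['opening'],4),'ff',s['finger_force'],'tcp',np.round(s['tcp_pos'],4))
```

```bash
python3 -c "
from h import *
rel([.5949,-.0534,.22],-5.8)"
```

```text
t 0.1 yaw 65.37 turn 1.2422 shift [-0.5841  0.3957  0.0246] open 0.0878 ff 0.0 tcp [0.2602 0.5678 0.244 ]
```

Call:
nudge_tcp([
  {"yaw": 0.14,"finger_gap": 0.06},
  {"yaw": 0.14,"finger_gap": 0.06},
  {"yaw": 0.14,"finger_gap": 0.06},
  {"yaw": 0.14,"finger_gap": 0.06},
  {"yaw": 0.14,"finger_gap": 0.06},
  {"yaw": 0.14,"finger_gap": 0.06},
  {"yaw": 0.14,"finger_gap": 0.06},
  {"yaw": 0.14,"finger_gap": 0.06},
  {"yaw": 0.12,"finger_gap": 0.06},
  {"finger_gap": 0.06},
  {"finger_gap": 0.06},
])

```text
time_s: 1.2
tcp_pos: [0.2603, 0.568, 0.2444]
orientation: [0.0, 0.74, 0.672, -0.0]
ft_force: [-0.2, 0.1, 0.3]
opening: 0.0601
finger_force: 0.0
```

```bash
python3 -c "
from h import *
rel([.5949,-.0534,.22],-5.8)"
```

```text
t 1.2 yaw -5.48 turn 0.0056 shift [-0.5844  0.3957  0.0246] open 0.0601 ff 0.0 tcp [0.2603 0.568  0.2444]
```

Call:
nudge_tcp([
  {"xyz": [-0.036,0.0245,0],"yaw": 0.005,"finger_gap": 0.04},
  {"xyz": [-0.036,0.0245,0],"finger_gap": 0.04},
  {"xyz": [-0.036,0.0245,0],"finger_gap": 0.04},
  {"xyz": [-0.036,0.0245,0],"finger_gap": 0.04},
  {"xyz": [-0.036,0.0245,0],"finger_gap": 0.04},
  {"xyz": [-0.036,0.0245,0],"finger_gap": 0.04},
  {"xyz": [-0.036,0.0245,0],"finger_gap": 0.04},
  {"xyz": [-0.036,0.0245,0],"finger_gap": 0.04},
  {"xyz": [-0.036,0.0245,0],"finger_gap": 0.04},
  {"xyz": [-0.036,0.0245,0],"finger_gap": 0.04},
  {"xyz": [-0.036,0.0245,0],"finger_gap": 0.04},
  {"finger_gap": 0.04},
])

```text
time_s: 2.4
tcp_pos: [0.4895, 0.1428, 0.2449]
orientation: [0.001, 0.744, 0.669, 0.0]
ft_force: [-1.2, 0.6, 0.3]
opening: 0.0399
finger_force: 0.0
```

```bash
python3 -c "
from h import *
rel([.5949,-.0534,.22],-5.8)"
```

```text
t 2.4 yaw -6.06 turn -0.0046 shift [-0.1845  0.1246  0.0251] open 0.0399 ff 0.0 tcp [0.4895 0.1428 0.2449]
```

Call:
nudge_tcp([
  {"xyz": [-0.037,0.025,0.005],"yaw": -0.005,"finger_gap": 0.04},
  {"xyz": [-0.037,0.025,0.005],"finger_gap": 0.04},
  {"xyz": [-0.037,0.025,0.005],"finger_gap": 0.04},
  {"xyz": [-0.037,0.025,0.005],"finger_gap": 0.04},
  {"xyz": [-0.037,0.025,0.005],"finger_gap": 0.04},
  {"finger_gap": 0.04},
  {"finger_gap": 0.04},
])

```text
time_s: 3.1
tcp_pos: [0.5931, -0.0501, 0.2192]
orientation: [-0.001, 0.741, 0.671, -0.0]
ft_force: [0.1, 0.5, -0.2]
opening: 0.0402
finger_force: 0.0
```

```bash
python3 -c "
from h import *
rel([.5949,-.0534,.149],-5.8)"
```

```text
t 3.1 yaw -5.67 turn 0.0022 shift [-0.0031  0.0022  0.0701] open 0.0402 ff 0.0 tcp [ 0.5931 -0.0501  0.2192]
```

Call:
nudge_tcp([
  {"xyz": [-0.003,0.002,0.02],"yaw": 0.002,"finger_gap": 0.04},
  {"xyz": [0,0,0.025],"finger_gap": 0.04},
  {"xyz": [0,0,0.025],"finger_gap": 0.04},
  {"finger_gap": 0.025},
  {"finger_gap": 0.015},
  {"finger_gap": 0},
  {"finger_gap": 0},
  {"finger_gap": 0},
  {"finger_gap": 0},
], grip_force=40)

```text
time_s: 4.0
tcp_pos: [0.5957, -0.0533, 0.1508]
orientation: [0.001, 0.742, 0.67, 0.001]
ft_force: [-1.6, 1.9, 6.3]
opening: 0.0046
finger_force: 40.0
```

Run:
```python
from h import *
rel([.5949,-.0534,.149],-5.8)
o=np.zeros((600,800,3),np.uint8)
s=manip.read_camera('side')[150:290,200:320]; o[:,:514]=cv2.resize(s,(514,600),interpolation=cv2.INTER_CUBIC)
t=manip.read_camera('top')[150:260,220:350]; t=cv2.resize(t,(284,240)); o[:240,515:799]=t
cv2.imwrite('pics/g.png',o)
```

```text
t 4.0 yaw -5.79 turn 0.0001 shift [-0.0002 -0.0008  0.0018] open 0.0046 ff 39.99778926372528 tcp [ 0.5957 -0.0533  0.1508]
```

View pics/g.png

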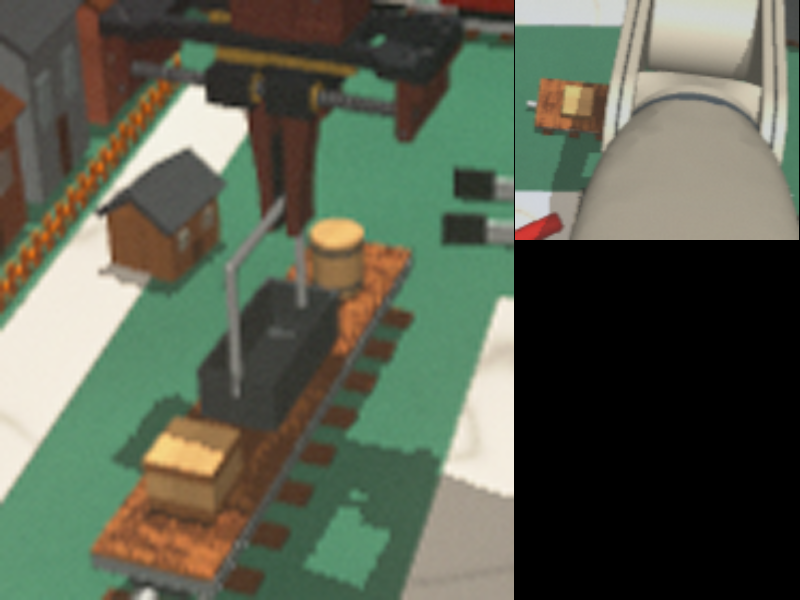

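The side view shows the fingers closed on the bar near its far upright, with the keg untouched. Lifting.

Call:
nudge_tcp([
  {"xyz": [0,0,-0.01],"finger_gap": 0},
  {"xyz": [0,0,-0.015],"finger_gap": 0},
  {"xyz": [0,0,-0.02],"finger_gap": 0},
  {"xyz": [0,0,-0.02],"finger_gap": 0},
  {"finger_gap": 0},
  {"finger_gap": 0},
])

```text
time_s: 4.7
tcp_pos: [0.5953, -0.0534, 0.2153]
orientation: [0.0, 0.742, 0.67, 0.0]
ft_force: [-0.1, -0.9, -1.1]
opening: 0.0047
finger_force: 40.0
```

Run:
```python
from h import *
print(manip.read_state()['ft_force'],manip.read_state()['wrist_torque'])
o=np.zeros((600,800,3),np.uint8)
s=manip.read_camera('side')[130:290,200:320]; cv2.imwrite('pics/s5.png',cv2.resize(s,None,fx=3.7,fy=3.7,interpolation=cv2.INTER_CUBIC))
rel([.48,.31,.216],2.4)
```

```text
[-0.0626955  -0.87634277 -1.11507581] [-0.08795158  0.09327923  0.03873871]
t 4.75 yaw -5.79 turn -0.143 shift [ 0.3679 -0.0994 -0.0015] open 0.0047 ff 39.99732434749603 tcp [ 0.5948 -0.0534  0.2144]
```

View pics/s5.png

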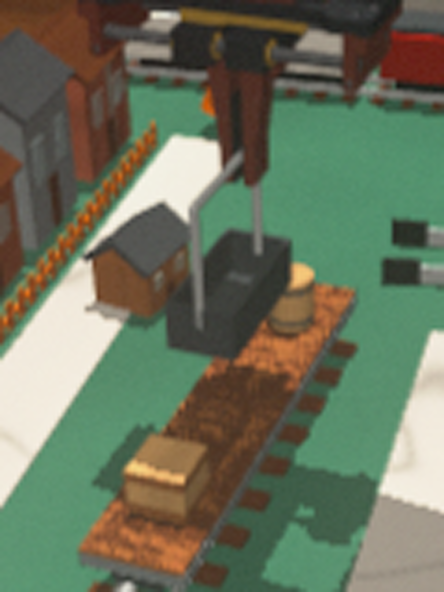

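Run:
```python
from h import *
print(two((123,161),(94,388.5)), plane('top',(131,230),.0),plane('top',(131,230),.03))
rel([.471,.3065,.218],2.4)
```

```text
(array([0.70220485, 0.43603458, 0.09447808]), np.float64(0.0067246378388940735)) [0.51672811 0.43281778 0.        ] [0.51320597 0.42060588 0.03      ]
t 4.75 yaw -5.79 turn -0.143 shift [ 0.3647 -0.1086 -0.0035] open 0.0047 ff 39.99732434749603 tcp [ 0.5948 -0.0534  0.2144]
```

Call:
nudge_tcp([
  {"xyz": [0,-0.02,-0.004],"finger_gap": 0},
  {"xyz": [0,-0.03,0],"yaw": -0.07,"finger_gap": 0},
  {"xyz": [0,-0.03,0],"yaw": -0.073,"finger_gap": 0},
  {"xyz": [0.03,-0.02,0],"finger_gap": 0},
  {"xyz": [0.04,0,0],"finger_gap": 0},
  {"xyz": [0.04,0,0],"finger_gap": 0},
  {"xyz": [0.04,0,0],"finger_gap": 0},
  {"xyz": [0.04,0,0],"finger_gap": 0},
  {"xyz": [0.04,0,0],"finger_gap": 0},
  {"xyz": [0.03,0,0],"finger_gap": 0},
  {"xyz": [0.02,0,0],"finger_gap": 0},
  {"finger_gap": 0},
])

```text
time_s: 5.95
tcp_pos: [0.4829, 0.2335, 0.2175]
orientation: [-0.0, 0.691, 0.723, -0.001]
ft_force: [1.0, 0.1, -0.4]
opening: 0.0048
finger_force: 40.0
```

```bash
python3 -c "
from h import *
rel([.471,.3065,.218],2.4)"
```

```text
t 5.95 yaw 2.57 turn 0.003 shift [ 0.0735 -0.0089 -0.0005] open 0.0048 ff 39.9994432926178 tcp [0.4829 0.2335 0.2175]
```

Call:
nudge_tcp([
  {"xyz": [0.02,-0.009,0],"yaw": 0.003,"finger_gap": 0},
  {"xyz": [0.025,0,0],"finger_gap": 0},
  {"xyz": [0.02,0,0],"finger_gap": 0},
  {"xyz": [0.008,0,0],"finger_gap": 0},
  {"finger_gap": 0},
  {"finger_gap": 0},
])

```text
time_s: 6.55
tcp_pos: [0.4715, 0.303, 0.2182]
orientation: [-0.0, 0.693, 0.721, -0.001]
ft_force: [-0.3, -0.1, -0.1]
opening: 0.0047
finger_force: 40.0
```

Run:
```python
from h import *
rel([.5567,.310,.218],2.4)
s=manip.read_camera('side')[215:415,130:330]; cv2.imwrite('pics/s6.png',cv2.resize(s,(600,600),interpolation=cv2.INTER_CUBIC))
```

```text
t 6.55 yaw 2.22 turn -0.0032 shift [0.0034 0.0854 0.0001] open 0.0047 ff 39.99873340129852 tcp [0.4715 0.303  0.2182]
```

View pics/s6.png

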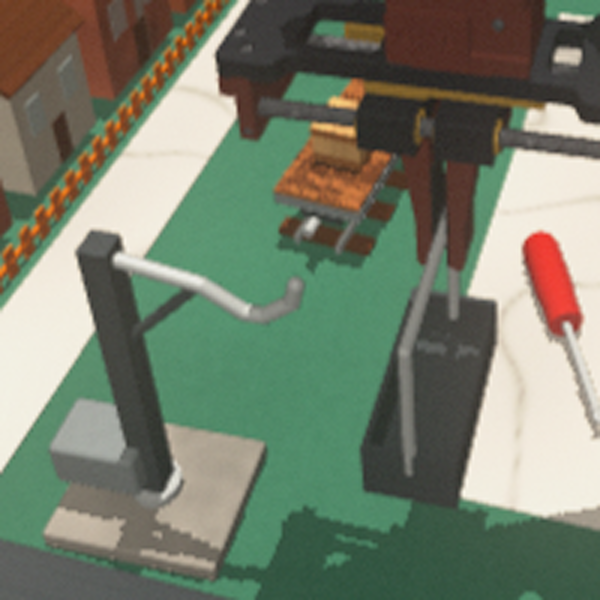

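The tub hangs level, with the near bar corner at about (405,350) in the crop and the hook tip at (296,285). I'll check the bar's height there.

Run:
```python
from h import *
o,d=ray('side',(130+405/3,215+349/3)); print('corner',o+d*(.3755-o[1])/d[1])
rel([.5567,.310,.218],2.4)
```

```text
corner [0.46828517 0.3755     0.21182578]
t 6.6 yaw 2.2 turn -0.0036 shift [0.0035 0.0853 0.0002] open 0.0048 ff 39.998597502708435 tcp [0.4716 0.3029 0.2183]
```

Call:
nudge_tcp([
  {"xyz": [0.0035,0.02,0],"yaw": -0.003,"finger_gap": 0},
  {"xyz": [0,0.025,0],"finger_gap": 0},
  {"xyz": [0,0.02,0],"finger_gap": 0},
  {"xyz": [0,0.015,0],"finger_gap": 0},
  {"xyz": [0,0.0055,0],"finger_gap": 0},
  {"finger_gap": 0},
  {"finger_gap": 0},
])

```text
time_s: 7.3
tcp_pos: [0.5563, 0.3105, 0.2184]
orientation: [-0.0, 0.692, 0.722, -0.001]
ft_force: [0.4, 0.3, -0.7]
opening: 0.0049
finger_force: 40.0
```

```bash
python3 -c "
from h import *
rel([.5567,.310,.181],2.4)"
```

```text
t 7.3 yaw 2.38 turn -0.0003 shift [-0.0005  0.0004  0.0374] open 0.0049 ff 39.995965361595154 tcp [0.5563 0.3105 0.2184]
```

Call:
nudge_tcp([
  {"xyz": [0,0,0.012],"finger_gap": 0},
  {"xyz": [0,0,0.012],"finger_gap": 0},
  {"xyz": [0,0,0.009],"finger_gap": 0},
  {"finger_gap": 0},
  {"finger_gap": 0},
])

```text
time_s: 7.8
tcp_pos: [0.5568, 0.3111, 0.1851]
orientation: [-0.0, 0.692, 0.722, -0.0]
ft_force: [0.4, -0.8, -1.3]
opening: 0.005
finger_force: 40.0
```

Call:
nudge_tcp([
  {"xyz": [0,0,0.002],"finger_gap": 0},
  {"finger_gap": 0},
  {"finger_gap": 0},
])

```text
time_s: 8.1
tcp_pos: [0.5572, 0.3112, 0.184]
orientation: [0.0, 0.692, 0.722, 0.0]
ft_force: [-0.0, 0.0, -1.2]
opening: 0.005
finger_force: 40.0
```

Call:
nudge_tcp([
  {"xyz": [0,0,0.002],"finger_gap": 0},
  {"finger_gap": 0},
  {"finger_gap": 0},
])

```text
time_s: 8.4
tcp_pos: [0.557, 0.3111, 0.1817]
orientation: [-0.0, 0.692, 0.722, 0.0]
ft_force: [0.0, -0.1, -1.8]
opening: 0.0046
finger_force: 40.0
```

Run:
```python
from h import *
rel([.5567,.310,.181],2.4)
s=manip.read_camera('side')[255:405,140:290]; cv2.imwrite('pics/s7.png',cv2.resize(s,(600,600),interpolation=cv2.INTER_CUBIC))
```

```text
t 8.4 yaw 2.4 turn 0.0001 shift [-0.0011 -0.0004  0.0007] open 0.0046 ff 39.99665379524231 tcp [0.557  0.3111 0.1817]
```

View pics/s7.png

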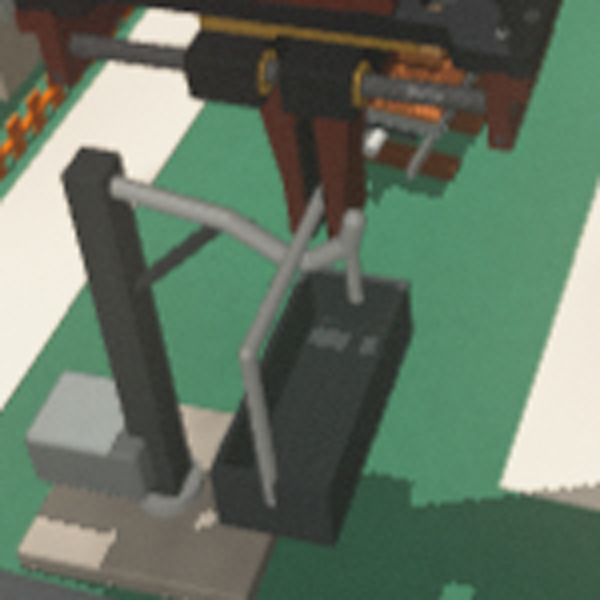

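The bar now lies over the hook trough at (300,260). I'll lower it in small steps until the load comes off.

Call:
nudge_tcp([
  {"xyz": [0,0,0.0015],"finger_gap": 0},
  {"finger_gap": 0},
  {"finger_gap": 0},
])

```text
time_s: 8.75
tcp_pos: [0.557, 0.3111, 0.1801]
orientation: [-0.0, 0.692, 0.722, -0.0]
ft_force: [0.1, -0.4, -1.2]
opening: 0.0046
finger_force: 40.0
```

Call:
nudge_tcp([
  {"xyz": [0,0,0.0015],"finger_gap": 0},
  {"finger_gap": 0},
  {"finger_gap": 0},
])

```text
time_s: 9.05
tcp_pos: [0.5573, 0.3112, 0.1791]
orientation: [0.0, 0.692, 0.722, 0.0]
ft_force: [-0.0, -0.7, 3.1]
opening: 0.0047
finger_force: 40.0
```

Call:
nudge_tcp([
  {"xyz": [0,0,-0.0005],"finger_gap": 0.005},
  {"finger_gap": 0.006},
  {"finger_gap": 0.007},
  {"finger_gap": 0.009},
  {"finger_gap": 0.012},
  {"finger_gap": 0.02},
  {"finger_gap": 0.03},
  {"finger_gap": 0.03},
  {"finger_gap": 0.03},
  {"finger_gap": 0.03},
], grip_force=10)

```text
time_s: 10.05
tcp_pos: [0.557, 0.3111, 0.1792]
orientation: [-0.0, 0.692, 0.722, -0.0]
ft_force: [0.3, -0.2, 0.1]
opening: 0.03
finger_force: 0.0
```

Call:
nudge_tcp([
  {"xyz": [0,0,-0.01],"finger_gap": 0.03},
  {"xyz": [0,0,-0.02],"finger_gap": 0.03},
  {"xyz": [0,0,-0.03],"finger_gap": 0.03},
  {"xyz": [0,0,-0.03],"finger_gap": 0.03},
  {"finger_gap": 0.03},
])

```text
time_s: 10.55
tcp_pos: [0.5593, 0.3124, 0.2747]
orientation: [0.001, 0.692, 0.722, 0.004]
ft_force: [1.1, 0.3, 0.3]
opening: 0.0303
finger_force: 0.0
```

Run:
```python
from h import *
rel([.4288+.02,-.3024,.16],-84.9)
s=manip.read_camera('side')[255:405,140:290]; cv2.imwrite('pics/s8.png',cv2.resize(s,(600,600),interpolation=cv2.INTER_CUBIC))
```

```text
t 10.55 yaw 2.41 turn 1.5238 shift [-0.1656  0.6029  0.1114] open 0.0303 ff 0.0 tcp [0.5593 0.3124 0.2747]
```

View pics/s8.png

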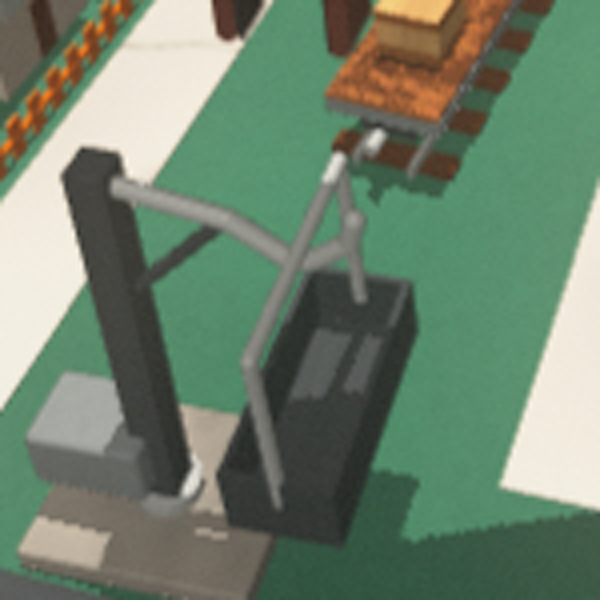

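The tub hangs level and free in the trough. Moving on to the tongs.

Call:
nudge_tcp([
  {"yaw": 0.14,"finger_gap": 0.06},
  {"yaw": 0.14,"finger_gap": 0.08},
  {"yaw": 0.14,"finger_gap": 0.08},
  {"yaw": 0.14,"finger_gap": 0.08},
  {"yaw": 0.14,"finger_gap": 0.08},
  {"yaw": 0.14,"finger_gap": 0.08},
  {"yaw": 0.14,"finger_gap": 0.08},
  {"yaw": 0.14,"finger_gap": 0.08},
  {"yaw": 0.14,"finger_gap": 0.08},
  {"yaw": 0.14,"finger_gap": 0.08},
  {"yaw": 0.12,"finger_gap": 0.08},
  {"finger_gap": 0.08},
])

```text
time_s: 11.8
tcp_pos: [0.5564, 0.3108, 0.268]
orientation: [0.0, 0.999, 0.046, -0.001]
ft_force: [-0.3, 0.7, 0.1]
opening: 0.0796
finger_force: 0.0
```

Call:
nudge_tcp([
  {"xyz": [-0.01,0.04,0],"finger_gap": 0.08},
  {"xyz": [-0.01,0.04,0],"finger_gap": 0.08},
  {"xyz": [-0.01,0.04,0],"finger_gap": 0.08},
  {"xyz": [-0.01,0.04,0],"finger_gap": 0.08},
  {"xyz": [-0.01,0.04,0],"finger_gap": 0.08},
  {"xyz": [-0.01,0.04,0],"finger_gap": 0.08},
  {"xyz": [-0.01,0.04,0],"finger_gap": 0.08},
  {"xyz": [-0.01,0.04,0],"finger_gap": 0.08},
  {"xyz": [-0.01,0.04,0],"finger_gap": 0.08},
  {"xyz": [-0.01,0.04,0],"finger_gap": 0.08},
  {"xyz": [-0.01,0.04,0],"finger_gap": 0.08},
  {"finger_gap": 0.08},
])

```text
time_s: 13.0
tcp_pos: [0.4873, -0.1408, 0.2688]
orientation: [0.0, 0.999, 0.046, -0.0]
ft_force: [0.1, -0.1, -0.1]
opening: 0.0801
finger_force: 0.0
```

```bash
python3 -c "
from h import *
rel([.4288,-.3024,.12],-84.9)"
```

```text
t 13.0 yaw -84.73 turn 0.003 shift [-0.0725  0.1557  0.1489] open 0.0801 ff 0.0 tcp [ 0.4873 -0.1408  0.2688]
```

Call:
nudge_tcp([
  {"xyz": [-0.018,0.039,0.02],"yaw": 0.003,"finger_gap": 0.08},
  {"xyz": [-0.018,0.039,0.02],"finger_gap": 0.08},
  {"xyz": [-0.018,0.039,0.02],"finger_gap": 0.08},
  {"xyz": [-0.018,0.039,0.02],"finger_gap": 0.08},
  {"xyz": [0,0,0.03],"finger_gap": 0.08},
  {"xyz": [0,0,0.03],"finger_gap": 0.08},
  {"finger_gap": 0.08},
  {"finger_gap": 0.08},
])

```text
time_s: 13.8
tcp_pos: [0.4306, -0.2983, 0.129]
orientation: [-0.001, 0.999, 0.046, -0.001]
ft_force: [-0.4, 0.7, -0.1]
opening: 0.08
finger_force: 0.0
```

```bash
python3 -c "
from h import *
rel([.4288,-.3024,.025],-84.9)"
```

```text
t 13.8 yaw -84.74 turn 0.0028 shift [-0.002  0.004  0.104] open 0.08 ff 0.0 tcp [ 0.4306 -0.2983  0.129 ]
```

Call:
nudge_tcp([
  {"xyz": [-0.002,0.004,0.02],"yaw": 0.003,"finger_gap": 0.08},
  {"xyz": [0,0,0.03],"finger_gap": 0.08},
  {"xyz": [0,0,0.03],"finger_gap": 0.08},
  {"xyz": [0,0,0.015],"finger_gap": 0.08},
  {"xyz": [0,0,0.0085],"finger_gap": 0.08},
  {"finger_gap": 0.08},
  {"finger_gap": 0.08},
])

```text
time_s: 14.5
tcp_pos: [0.4298, -0.3035, 0.0267]
orientation: [0.0, 0.999, 0.044, 0.001]
ft_force: [-0.6, -0.1, 0.7]
opening: 0.08
finger_force: 0.0
```

```bash
python3 -c "
from h import *
rel([.4288,-.3024,.0245],-84.9)"
```

```text
t 14.5 yaw -85.0 turn -0.0018 shift [-0.0009 -0.0012  0.0022] open 0.08 ff 0.0 tcp [ 0.4298 -0.3035  0.0267]
```

Call:
nudge_tcp([
  {"finger_gap": 0.07},
  {"finger_gap": 0.06},
  {"finger_gap": 0.054},
  {"finger_gap": 0.052},
  {"finger_gap": 0.05},
  {"finger_gap": 0.05},
  {"finger_gap": 0.05},
  {"finger_gap": 0.05},
], grip_force=25)

```text
time_s: 15.3
tcp_pos: [0.4297, -0.3036, 0.0261]
orientation: [0.0, 0.999, 0.043, 0.001]
ft_force: [0.6, -1.2, 6.3]
opening: 0.0503
finger_force: 5.7
```

Call:
nudge_tcp([
  {"xyz": [0,0,-0.005],"finger_gap": 0.05},
  {"xyz": [0,0,-0.01],"finger_gap": 0.05},
  {"xyz": [0,0,-0.02],"finger_gap": 0.05},
  {"xyz": [0,0,-0.03],"finger_gap": 0.05},
  {"xyz": [0,0,-0.03],"finger_gap": 0.05},
  {"finger_gap": 0.05},
  {"finger_gap": 0.05},
])

```text
time_s: 16.0
tcp_pos: [0.429, -0.3032, 0.1212]
orientation: [0.0, 0.999, 0.043, 0.0]
ft_force: [-0.4, 0.8, -1.8]
opening: 0.05
finger_force: 3.2
```

Run:
```python
from h import *
s=manip.read_state();print(s['ft_force'],s['wrist_torque'])
for n in('top','side'):
    im=manip.read_camera(n); cv2.imwrite(f'pics/{n}9.png',im)
print(proj('side',[[.5376,-.292,.106],[.429,-.302,.106],[.5397,-.3235,.106],[.5354,-.262,.106]]),proj('top',[[.5376,-.292,.106]]))
```

```text
[-0.41128919  0.82593509 -1.81829917] [-0.02704411  0.16876105  0.04458705]
[[310.15190115 169.73726874]
 [348.76553811 172.13508399]
 [311.49807976 165.00313707]
 [308.87873372 174.46984182]] [[387.1781354  221.62785444]]
```

Run:
```python
from h import *
for n,(x0,y0,x1,y1) in (('top',(360,190,410,250)),('side',(285,150,340,195))):
    im=cv2.imread(f'pics/{n}9.png')[y0:y1,x0:x1]
    m=(im.max(2)<55).astype(np.uint8)
    k,l,st,c=cv2.connectedComponentsWithStats(m)
    for i in range(1,k):
        if st[i,4]>12: print(n,st[i]+[x0,y0,0,0,0],c[i]+[x0,y0])
```

```text
top [396 215   3  11  28] [397.10714286 219.92857143]
top [376 217   5  11  31] [377.90322581 222.19354839]
top [402 236   8  14  55] [406.16363636 243.36363636]
side [307 152  32   5  50] [322.76 154.06]
side [307 163   9   6  53] [311.0754717  165.45283019]
side [305 171   9   6  54] [309.  173.5]
```

Run:
```python
from h import *
J,e=two((387.5,221.1),(310.05,169.45));print(J,e)
s=manip.read_state()['tcp_pos'];off=J-s;print(off)
a=np.radians(5.1);d=np.array([np.cos(a),np.sin(a),0]);print('along',off@d,'lat',off@[-d[1],d[0],0])
tgt=np.array([.5865,-.121,0])-d*.1095; tgt[2]=.12
print(tgt); rel(tgt-.065*d,-84.9)
```

```text
[ 0.53851161 -0.29280892  0.10649489] 0.0008842107719240557
[ 0.11028472  0.00978697 -0.01326313]
along 0.11071811558299059 lat -5.5459105352572646e-05
[ 0.4774335  -0.13073393  0.12      ]
t 16.1 yaw -85.03 turn -0.0023 shift [-0.0007 -0.1668 -0.    ] open 0.0501 ff 3.237063568085432 tcp [ 0.4282 -0.3026  0.1198]
```

Call:
nudge_tcp([
  {"xyz": [0,-0.01,0],"yaw": -0.002,"finger_gap": 0.05},
  {"xyz": [0,-0.02,0],"finger_gap": 0.05},
  {"xyz": [0,-0.025,0],"finger_gap": 0.05},
  {"xyz": [0,-0.025,0],"finger_gap": 0.05},
  {"xyz": [0,-0.025,0],"finger_gap": 0.05},
  {"xyz": [0,-0.025,0],"finger_gap": 0.05},
  {"xyz": [0,-0.02,0],"finger_gap": 0.05},
  {"xyz": [0,-0.012,0],"finger_gap": 0.05},
  {"xyz": [0,-0.005,0],"finger_gap": 0.05},
  {"finger_gap": 0.05},
  {"finger_gap": 0.05},
])

```text
time_s: 17.2
tcp_pos: [0.4145, -0.1371, 0.1207]
orientation: [0.0, 0.999, 0.044, 0.0]
ft_force: [-0.4, -0.3, -1.8]
opening: 0.0501
finger_force: 3.2
```

Call:
nudge_tcp([
  {"xyz": [0,0,0.01],"finger_gap": 0.05},
  {"xyz": [0,0,0.015],"finger_gap": 0.05},
  {"xyz": [0,0,0.01],"finger_gap": 0.05},
  {"xyz": [0,0,0.004],"finger_gap": 0.05},
  {"finger_gap": 0.05},
  {"finger_gap": 0.05},
])

```text
time_s: 17.8
tcp_pos: [0.4144, -0.137, 0.0817]
orientation: [0.0, 0.999, 0.044, -0.0]
ft_force: [-0.4, 0.9, -1.0]
opening: 0.0502
finger_force: 3.2
```

Run:
```python
from h import *
a=np.radians(5.1);d=np.array([np.cos(a),np.sin(a),0])
rel(np.array([.5865,-.121,.081])-d*.110,-84.9)
im=manip.read_camera('side'); cv2.imwrite('pics/side10.png',im)
cv2.imwrite('pics/s10.png',cv2.resize(im[165:265,240:370],(780,600),interpolation=cv2.INTER_CUBIC))
cv2.imwrite('pics/top10.png',manip.read_camera('top'))
s=manip.read_state()['tcp_pos']; J=s+d*.110; J[2]=.067;p=np.array([-d[1],d[0],0])
print(proj('side',[J,J+p*.027,J-p*.027]),proj('top',[J,J+p*.027,J-p*.027]))
```

```text
t 17.8 yaw -84.92 turn -0.0004 shift [ 0.0629 -0.0006  0.0007] open 0.0502 ff 3.2371564395725727 tcp [ 0.4144 -0.137   0.0817]
[[302.59019114 212.02105264]
 [301.30194636 217.79010848]
 [303.82026886 206.51242924]] [[323.77095343 227.6766026 ]
 [313.96761264 228.40132954]
 [333.55500751 226.95123419]]
```

View pics/s10.png

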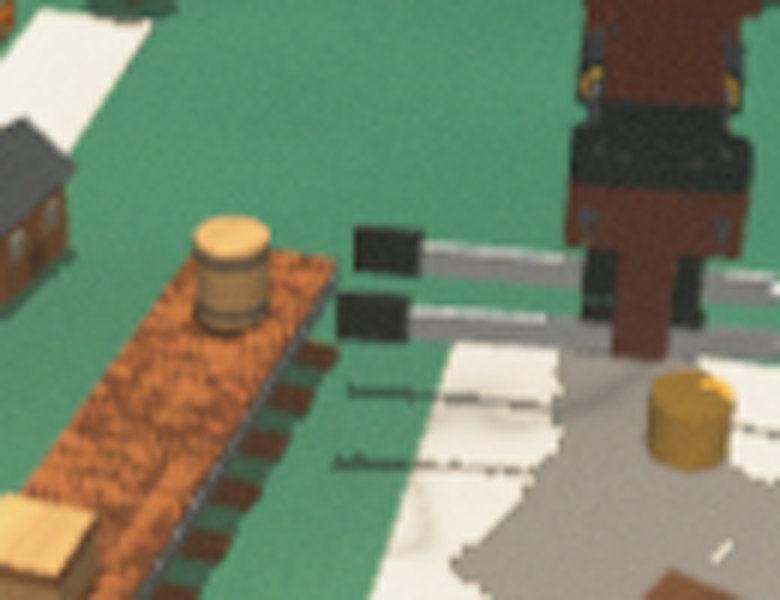

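The jaws are level and straddle the keg's line (jaws at (388,250) and (373,317), keg at (232,275) in the crop). Sliding forward.

Call:
nudge_tcp([
  {"xyz": [0.01,-0.0005,0],"finger_gap": 0.05},
  {"xyz": [0.015,0,0],"finger_gap": 0.05},
  {"xyz": [0.015,0,0],"finger_gap": 0.05},
  {"xyz": [0.013,0,0],"finger_gap": 0.05},
  {"xyz": [0.007,0,0],"finger_gap": 0.05},
  {"xyz": [0.003,0,0],"finger_gap": 0.05},
  {"finger_gap": 0.05},
  {"finger_gap": 0.05},
])

```text
time_s: 18.7
tcp_pos: [0.4763, -0.1306, 0.0815]
orientation: [-0.0, 0.999, 0.044, -0.0]
ft_force: [-0.1, 0.2, -1.4]
opening: 0.0499
finger_force: 3.2
```

Run:
```python
from h import *
a=np.radians(5.1);d=np.array([np.cos(a),np.sin(a),0])
rel(np.array([.5865,-.121,.081])-d*.110,-84.9)
im=manip.read_camera('side')
cv2.imwrite('pics/side11.png',im)
x0,y0,x1,y1=255,180,320,240;c=im[y0:y1,x0:x1]
k,l,st,ce=cv2.connectedComponentsWithStats((c.max(2)<55).astype(np.uint8))
for i in range(1,k):
    if st[i,4]>8: print('dark',st[i]+[x0,y0,0,0,0],ce[i]+[x0,y0])
h=cv2.cvtColor(c,cv2.COLOR_BGR2HSV); k,l,st,ce=cv2.connectedComponentsWithStats(cv2.inRange(h,(14,60,150),(28,200,255)))
for i in range(1,k):
    if st[i,4]>15: print('kegtop',st[i]+[x0,y0,0,0,0],ce[i]+[x0,y0])
b=cv2.imread('pics/side10.png')[y0:y1,x0:x1];h=cv2.cvtColor(b,cv2.COLOR_BGR2HSV); k,l,st,ce=cv2.connectedComponentsWithStats(cv2.inRange(h,(14,60,150),(28,200,255)))
for i in range(1,k):
    if st[i,4]>15: print('before',st[i]+[x0,y0,0,0,0],ce[i]+[x0,y0])
```

```text
t 18.7 yaw -84.91 turn -0.0002 shift [0.0006 0.0002 0.0005] open 0.0499 ff 3.23704831302166 tcp [ 0.4763 -0.1306  0.0815]
dark [307 180  13  14 139] [313.79136691 187.52517986]
dark [313 205   4   8  20] [314.1  208.55]
dark [272 213  11   7  68] [276.67647059 215.92647059]
kegtop [272 201  13   7  72] [278.23611111 204.02777778]
before [272 201  13   7  72] [278.23611111 204.02777778]
```

Keg not disturbed. Clamp.

Call:
nudge_tcp([
  {"finger_gap": 0.048},
  {"finger_gap": 0.046},
  {"finger_gap": 0.044},
  {"finger_gap": 0.042},
  {"finger_gap": 0.04},
  {"finger_gap": 0.035},
  {"finger_gap": 0.03},
  {"finger_gap": 0.03},
  {"finger_gap": 0.03},
], grip_force=25)

```text
time_s: 19.65
tcp_pos: [0.477, -0.1308, 0.0817]
orientation: [0.0, 0.999, 0.044, -0.0]
ft_force: [-0.6, 0.6, 0.4]
opening: 0.0414
finger_force: 25.0
```

Call:
nudge_tcp([
  {"xyz": [0,0,-0.003],"finger_gap": 0.03},
  {"xyz": [0,0,-0.005],"finger_gap": 0.03},
  {"xyz": [0,0,-0.01],"finger_gap": 0.03},
  {"xyz": [0,0,-0.01],"finger_gap": 0.03},
  {"finger_gap": 0.03},
  {"finger_gap": 0.03},
])

```text
time_s: 20.25
tcp_pos: [0.4773, -0.1308, 0.1103]
orientation: [0.0, 0.999, 0.044, 0.001]
ft_force: [-0.2, -0.9, -2.7]
opening: 0.0418
finger_force: 25.0
```

Run:
```python
from h import *
im=manip.read_camera('side');cv2.imwrite('pics/side12.png',im)
x0,y0,x1,y1=255,170,320,240
h=cv2.cvtColor(im[y0:y1,x0:x1],cv2.COLOR_BGR2HSV); k,l,st,ce=cv2.connectedComponentsWithStats(cv2.inRange(h,(14,60,150),(28,200,255)))
for i in range(1,k):
    if st[i,4]>15: print('kegtop',st[i]+[x0,y0,0,0,0],ce[i]+[x0,y0])
print(proj('side',[[.5865,-.121,.086],[.5865,-.121,.114]]))
```

```text
kegtop [272 191  12   7  72] [277.65277778 194.08333333]
[[278.23678057 203.92649377]
 [278.05519777 194.39028315]]
```

The keg follows the tongs. Lifting on to about 9–10 cm.

Call:
nudge_tcp([
  {"xyz": [0,0,-0.005],"finger_gap": 0.03},
  {"xyz": [0,0,-0.012],"finger_gap": 0.03},
  {"xyz": [0,0,-0.015],"finger_gap": 0.03},
  {"xyz": [0,0,-0.015],"finger_gap": 0.03},
  {"xyz": [0,0,-0.012],"finger_gap": 0.03},
  {"xyz": [0,0,-0.007],"finger_gap": 0.03},
  {"xyz": [0,0,-0.003],"finger_gap": 0.03},
  {"finger_gap": 0.03},
  {"finger_gap": 0.03},
  {"finger_gap": 0.03},
  {"finger_gap": 0.03},
  {"finger_gap": 0.03},
])

```text
time_s: 21.5
tcp_pos: [0.4768, -0.1307, 0.1784]
orientation: [-0.0, 0.999, 0.044, -0.0]
ft_force: [-0.4, 0.8, -1.6]
opening: 0.0416
finger_force: 25.0
```

Run:
```python
from h import *
im=manip.read_camera('side')
o=np.zeros((600,800,3),np.uint8)
o[:, :400]=cv2.resize(im[130:280,230:330],(400,600),interpolation=cv2.INTER_CUBIC)
o[:, 400:]=cv2.resize(im[270:420,150:250],(400,600),interpolation=cv2.INTER_CUBIC)
cv2.imwrite('pics/end.png',o)
print(proj('side',[[.5865,-.121,.086+.097]]),manip.read_state()['tcp_pos'])
```

```text
[[277.58260386 169.56947538]] [ 0.47685513 -0.13070898  0.17840432]
```

View pics/end.png

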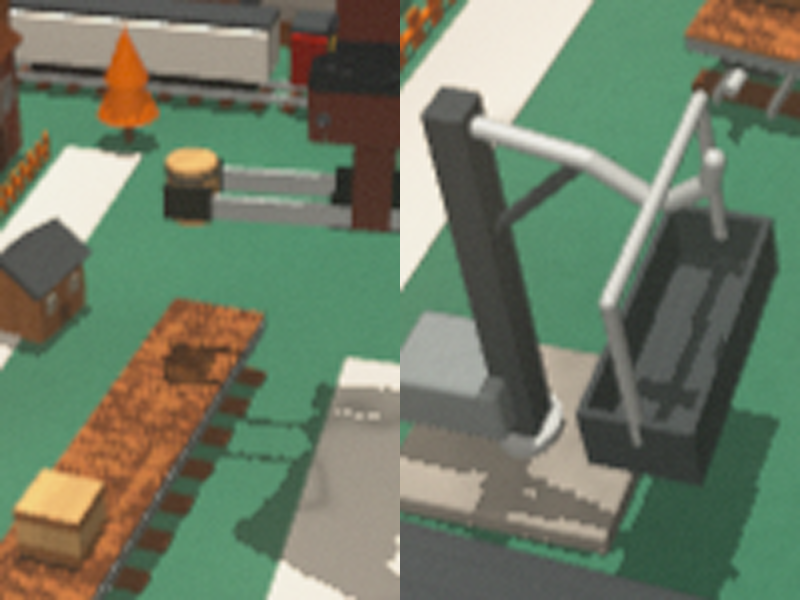

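The keg is held upright and high in the jaws at (192,185), with the wagon deck bare beneath it. The crate is in place at (60,515), and the tub still hangs on the hook at (665,200).

```bash
python3 -c "
from cell import manip
print(manip.finish_job())"
```

```text
the job is handed in; nothing more can be done
None
```

The job is handed in at about 21.5 s of the 64 s allowed: the tub hangs freely on the crane hook, and the tongs hold the keg upright and still, about 9.7 cm above the wagon deck, with the crate still in place on the wagon.

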